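Check a return spring under its test load on the bench spring tester

ROBOT

A 6-joint arm with a two-finger parallel gripper is mounted at the origin on the work surface. World frame = base frame: x ahead of the robot, y to its left, z up, the work surface at z = 0. Lengths are in m, angles in rad, forces in N, time in s.
With the tool pointing down it reaches from about 0.35 to 0.775 m from the base axis. Payload 7.3 kg.
Tool frame: the origin (TCP) lies on the centre line of the jaws, within the pads' length; the fingertips stand ahead of it and the grasp point (between the pads) lies 11 mm behind it (robot.nose_length is the z of the fingertips in the tool frame, in m); z points along the fingers, y is the line along which they close (so a half turn about z gives the same grasp; the last joint's range is limited). The gripper opens to 92 mm and grips with 3 to 60 N. Pads are 19 mm wide; open, the fingers measure 130 mm over their backs; the gripper's body (75 mm by 190 mm) begins 47 mm behind the grasp point.
Start: joints at [1.058, 0.342, 1.524, -0, 1.275, -0.146], TCP at [0.188, 0.49, 0.235] pointing down, gripper open.
Joint ranges: [-2.53, 2.53], [-0.77, 2.02], [0.04, 2.7], [-1, 4.14], [0.28, 2.66], [-3.11, 3.11]. Speed limits (rad/s): [2.57, 2.57, 3.14, 3.14, 3.14, 3.14].

INTERFACE

Orientations are given as [roll, pitch, yaw] about the fixed x, y, z axes, in that order (R = Rz(yaw) Ry(pitch) Rx(roll)).
In Python, from cell import robot, cams gives the robot as it stands. The module is installed in compiled form; this text tells all that it offers.
- The arm moves only by the tool carry_out, never from a script. Its argument "deltas" is a list of rows, each a list of 7 numbers: the shift along the tool's x, y, z in cm, then the turn, a rotation vector about the tool's x, y, z in rad, then the opening, from 0 (shut) to 1 (fully open). A call has exactly 8 rows; each row shifts and turns the commanded pose from where the row before left it, along the tool's axes as they then stand; what a row does not reach is not made up. A row lasts 1/12 s, in which the tool goes at most 41.7 mm and 7.16 degrees, less where a joint would pass 70% of its speed; a pose out of reach is approached as far as the arm can. A call is refused whole if a number of a shift passes 4.17 or a number of a turn 0.125, either way. A call with a gripper value outside its range is refused whole. The fingers move at their own pace and stop on an object; "force" is the grip in N (left out, the last holds). Time passes only in rows, so rows that do not move let the fingers close, or fill a call up. It gives the time, the measured TCP pose, the force, the opening and the grip force at its end, in the units of the state.
- robot.observe(): the state, without advancing time (a new reading comes with each control period).
- cams.read_camera(name): name is "scene" or "top" or "wrist"; returns a dict with "image" (480x640x3 uint8, blue, green, red), "depth" (480x640 float32, m along the optical axis (not along the pixel's ray), 0 where there is no reading), "fx", "fy", "cx", "cy" (pixels), "world_to_cam" (4x4, takes a point from world to camera coordinates). Camera axes: x right, y up, looking along -z (the intrinsics and any distortion apply to the point x, -y, -z); pixel columns grow to the right and rows downward; lengths in m; the calibration is good to about 2 mm. A picture is of the moment at which its call begins.
- robot.hand_in(): hands the job in; it is judged then, once.
The state is a dict: "time": time; "qpos": joint angles; "qvel": joint speeds; "joint_efforts": joint torques, N m; "tool_pos": TCP position; "tool_rot": TCP orientation; "contact_force": force on the tool from outside, world axes, zero at the start; "torque": the same for the moment, N m; "opening": finger opening in m; "grip_force": force on a finger pad.
Only numpy, scipy, OpenCV 4.12 (cv2) and the standard library are available. Lean on these libraries where they do the work, as an engineer would, in place of code of your own. Each camera call takes 0.05 s, during which the arm holds its last target. There are 200 camera calls.

TASK

Two look-alike return springs, one of them too soft, have been mixed up: take the one standing in the shallow steel tray, seat it fully in the cup of the spring tester and press its cap straight down with the test load of 15 N, held steady for a good second and never going past 20 N. If its top stays above the reference pointer under that load, the spring is right: stand it back upright in the tray; if it sinks below the pointer, it is too soft: put it in the deep scrap bin. Leave the other spring standing in the cardboard spares box, do not disturb the bottles and the tip box, and let go of everything.

Things in the scene. Friction and masses are not known exactly. Their poses are not given: they have to be found in the camera images.
- tester: bench spring tester, fixed: grey base 150 x 150 x 16 mm, on it a 60 x 60 mm steel seat block (top 30 mm above the bench) and, on its +y side, a 12 mm rule column 70 mm from the cup's axis, top at 136 mm. Origin: on the bench under the cup's axis; z up, y towards the column. Nothing stands over the cup; a gripper closing along the tester's x keeps clear of pointer and column
- seat (a point): centre of the floor of the seat cup in the steel block, 22 mm above the bench; the round cup is 33 mm in diameter and 8 mm deep with a 2 mm chamfer, so a 30 mm spring cap has 1.5 mm play all round
- mark (a point): inner end of the upper face of the pointer clamped to the column: the reference mark, 68 mm above the cup's floor and 34 mm from its axis on the +y side. A right spring's top stays above this height under 15 N (by several mm), a soft one's sinks below it (by several mm). The pointer is 8 mm wide, 3 mm thick
- spring_1: upright return spring, 90 mm tall when free, about 50 g: black end caps 30 mm in diameter (lower 10 mm high, upper 12 mm), bare coils 27 mm across between; grip it by the upper cap. The two springs look alike, one is clearly softer; which name is the soft one is not said, and which of them stands in the tray varies. Origin: centre of the lower cap's underside; z up along the spring
- spring_2: upright return spring, 90 mm tall when free, about 50 g: black end caps 30 mm in diameter (lower 10 mm high, upper 12 mm), bare coils 27 mm across between; grip it by the upper cap. The two springs look alike, one is clearly softer; which name is the soft one is not said, and which of them stands in the tray varies. Origin: centre of the lower cap's underside; z up along the spring
- spring_1_cap: upper cap of spring_1, 30 mm in diameter, 12 mm high. Origin: centre of its flat top face, where it is pressed, 90 mm above the spring's underside when free; it moves down along the spring by at most 46 mm, against roughly 0.5 to 1 N per mm
- spring_2_cap: upper cap of spring_2, 30 mm in diameter, 12 mm high. Origin: centre of its flat top face, where it is pressed, 90 mm above the spring's underside when free; it moves down along the spring by at most 46 mm, against roughly 0.5 to 1 N per mm
- tray: shallow square steel tray, fixed, 130 x 130 mm, walls 3 mm thick and 14 mm high, floor 3 mm thick; the spring to be checked stands in it. Origin: centre of its underside on the bench
- bin: deep square grey plastic scrap bin, fixed, 150 x 150 mm, 75 mm high, walls 4 mm thick, open at the top, empty. Origin: centre of its underside on the bench
- spares: low cardboard box of spare parts, fixed, 120 x 120 mm, 30 mm high, walls and floor 3 mm thick; the other spring stands in it and stays there. Origin: centre of its underside on the bench
- tip_box: blue pipette-tip box with orange tips, loose, 120 x 85 x 51 mm; leave alone. Origin: centre of its underside
- amber_bottle: amber glass bottle, loose, 48 mm in diameter, 90 mm high; leave alone. Origin: centre of its underside
- reagent_jar: white capped jar, loose, 40 mm in diameter, 55 mm high; leave alone. Origin: centre of its underside
Things that resemble listed ones, but are neither listed nor needed, are in the scene too. Leave any orange or yellow look-alike of the spring_1 alone.

How it is judged:
By the outcome, as a careful person would: the job done as asked, in the order asked, and still so for the second after the job is handed in, with the robot touching nothing.
It also fails if it takes over 72 s, if anything falls off the work surface, if the arm or the gripper's body presses on something with over 40 N, if the wrist force passes 120 N, or if a joint passes its speed limit or range.

## Working session

There is one attempt and no reset: what is moved stays moved. The work goes in short steps, Python scripts to look and compute and a tool call to move; the robot and the scene stay as the last step left them, time stands still between calls to the robot, and variables do not carry over. Pictures are saved under pics/ and viewed, at most 10 in all, crops included, and the job is handed in when it is done.

Besides the shell and the picture viewer there is one more tool, called by a JSON object that holds its "op" and its "data". carry_out: Moves the arm, as the interface text tells. Its arguments: {"type":"object","properties":{"deltas":{"type":"array","items":{"type":"array","items":{"type":"number"}}},"force":{"type":"number"}},"required":["deltas"]}

```bash
mkdir -p pics; cat > h.py <<'E'
import numpy as np, cv2
from cell import robot, cams
def cam(n):
    c=cams.read_camera(n); c['image']=np.array(c['image']); return c
def unproj(c,u,v,d=None,z=None):
    T=np.linalg.inv(np.array(c['world_to_cam'])); r=np.array([(u-c['cx'])/c['fx'],-(v-c['cy'])/c['fy'],-1.0])
    o=T[:3,3]; w=T[:3,:3]@r
    if d is None: d=(z-o[2])/w[2]
    return o+w*d
def proj(c,p):
    q=np.array(c['world_to_cam'])@np.r_[p,1]; return c['cx']+c['fx']*q[0]/-q[2], c['cy']-c['fy']*q[1]/-q[2]
def cloud(c):
    v,u=np.mgrid[:480,:640]; d=np.array(c['depth']); T=np.linalg.inv(np.array(c['world_to_cam']))
    P=np.stack([(u-c['cx'])/c['fx']*d,-(v-c['cy'])/c['fy']*d,-d],-1)
    return P@T[:3,:3].T+T[:3,3]
E
python3 - <<'E'
from h import *
print(robot.observe(), robot.nose_length)
for n in ('top','scene'):
    c=cam(n); cv2.imwrite(f'pics/{n}1.png',c['image']); print(n,c['fx'],c['cx'],c['cy'],np.round(np.array(c['world_to_cam']),3).tolist(), [k for k in c])
E
```

```text
{'time': 0.0, 'qpos': array([ 1.05799824e+00,  3.42723915e-01,  1.52500784e+00,  1.05242377e-05,
        1.27534558e+00, -1.46011375e-01]), 'qvel': array([-2.89549881e-03,  1.72481832e-03,  1.51715570e-04,  2.60109202e-04,
       -1.41978270e-03,  6.13105733e-05]), 'joint_efforts': array([-2.69729033e-03, -4.31249321e+01, -2.44215631e+01,  7.14535592e-02,
        5.60801430e-02, -9.43563828e-05]), 'tool_pos': array([0.18807052, 0.48975663, 0.23404752]), 'tool_rot': array([-3.14012524e+00, -2.25967020e-04,  2.77480271e+00]), 'contact_force': array([-0.22142967,  0.11251634, -0.04261369]), 'torque': array([-0.00377867, -0.02286478, -0.04114768]), 'grip_force': 0.0, 'opening': 0.09171201900135022} 0.008
top 498.10628461057246 318.36199771482325 242.57722748745178 [[-0.023, -1.0, 0.0, 0.015], [0.999, -0.023, 0.039, -0.514], [-0.039, 0.001, 0.999, -0.876], [0.0, 0.0, 0.0, 1.0]] ['image', 'depth', 'fx', 'fy', 'cx', 'cy', 'world_to_cam']
scene 467.41401165088126 319.9349237056516 242.85370821727273 [[-0.838, 0.546, 0.019, 0.444], [-0.337, -0.544, 0.768, 0.108], [0.43, 0.637, 0.64, -1.25], [0.0, 0.0, 0.0, 1.0]] ['image', 'depth', 'fx', 'fy', 'cx', 'cy', 'world_to_cam']
```

View pics/top1.png

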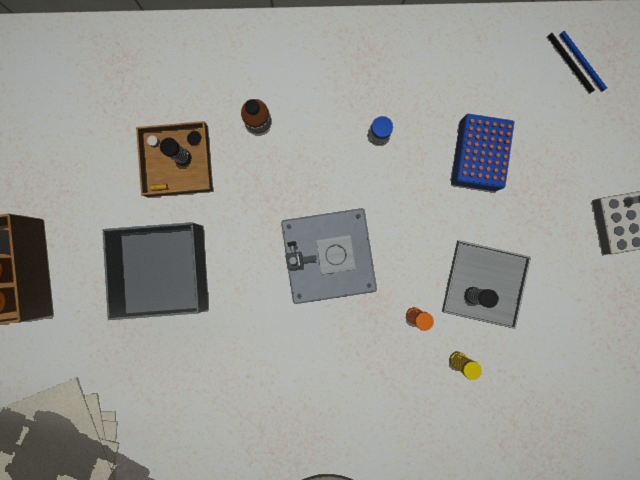

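View pics/scene1.png

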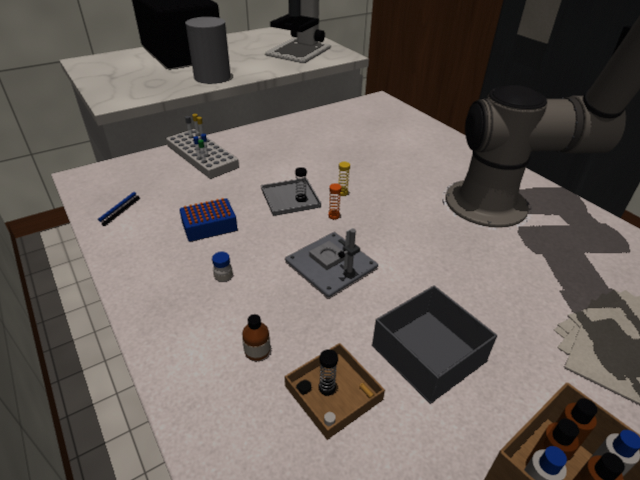

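The top view shows the tray spring's cap at about (488,298), the tester cup ring at (336,254) with its column at (294,262), the bin at (155,271) and the spares spring at (171,148). Orange and yellow decoys stand at (425,320) and (470,368). The scene view agrees.

```bash
python3 - <<'E'
from h import *
c=cam('top'); im=c['image']; P=cloud(c)
hsv=cv2.cvtColor(im,cv2.COLOR_BGR2HSV)
def report(n,m,z,):
    cs,_=cv2.findContours(m.astype(np.uint8),cv2.RETR_EXTERNAL,cv2.CHAIN_APPROX_NONE)
    k=max(cs,key=cv2.contourArea); pts=np.array([unproj(c,u,v,z=z)[:2] for u,v in k[:,0]],np.float32)
    (x,y),r=cv2.minEnclosingCircle(pts); R=cv2.minAreaRect(pts); print(n,'circ',round(x,4),round(y,4),'r',round(r,4),'rect',R)
def win(u0,u1,v0,v1,m):
    w=np.zeros(m.shape,bool); w[v0:v1,u0:u1]=1; return w&m
Z=P[...,2]
print('bench z',np.median(Z[380:420,200:300]))
report('spring', win(455,515,270,325,(Z>.083)),.093)
report('spare', win(145,200,128,170,(Z>.083)),.093)
report('tester', win(270,390,195,315,(Z>.009)&(Z<.05)),.016)
report('block', win(305,390,220,285,(Z>.023)&(Z<.05)),.030)
report('column', win(275,312,230,280,(Z>.11)),.136)
report('tray', win(430,545,230,335,(Z>.008)&(Z<.04)),.014)
report('bin', win(90,215,210,330,(Z>.06)),.075)
for n,(u,v) in dict(spring=(488,298),orange=(425,320),yellow=(472,370)).items(): print(n,Z[v,u],P[v,u])
g=cv2.cvtColor(im,cv2.COLOR_BGR2GRAY)
crop=cv2.resize(im[200:310,270:390],None,fx=5,fy=5,interpolation=cv2.INTER_CUBIC); cv2.imwrite('pics/tester1.png',crop)
E
```

```text
bench z 0.0012081151593758
spring circ 0.4161 -0.2684 r 0.0172 rect ((0.41527026891708374, -0.267154723405838), (0.03179758042097092, 0.02880006656050682), 74.64936828613281)
spare circ 0.6719 0.2419 r 0.0164 rect ((0.6713795065879822, 0.24155686795711517), (0.03092634491622448, 0.029468204826116562), 88.69730377197266)
tester circ 0.4901 -0.0141 r 0.1032 rect ((0.490434467792511, -0.014079391956329346), (0.1494726687669754, 0.14946556091308594), 7.343276500701904)
block circ 0.4925 -0.0259 r 0.0418 rect ((0.49203363060951233, -0.026119224727153778), (0.05993437021970749, 0.060011688619852066), 7.421813488006592)
column circ 0.4835 0.0392 r 0.0098 rect ((0.48323410749435425, 0.040902432054281235), (0.017000947147607803, 0.016055503860116005), 5.903160572052002)
tray circ 0.4333 -0.2919 r 0.0912 rect ((0.434017539024353, -0.29142335057258606), (0.13192890584468842, 0.1299089789390564), 75.72544860839844)
bin circ 0.4715 0.2797 r 0.1053 rect ((0.47165587544441223, 0.27883973717689514), (0.14993606507778168, 0.15385200083255768), 3.011955976486206)
spring 0.09211910427728198 [ 0.41529804 -0.26705683  0.0921191 ]
orange 0.09088054446014293 [ 0.38231672 -0.16500786  0.09088054]
yellow 0.08840087272617192 [ 0.30048254 -0.23847931  0.08840087]
```

View pics/tester1.png

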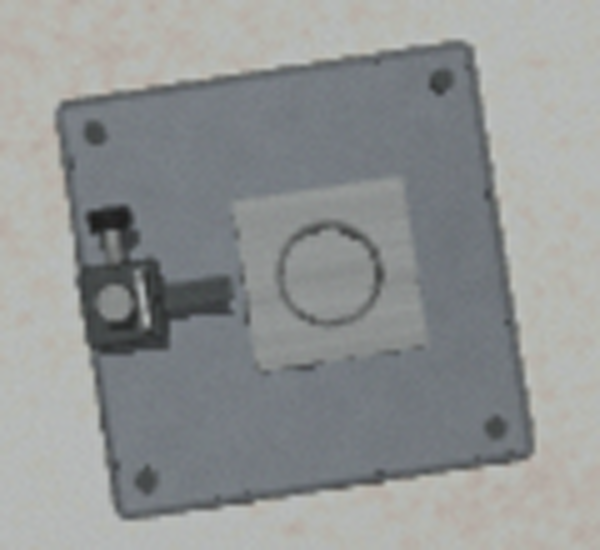

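The zoomed tester crop shows the cup ring centred in the block at crop (330,274), with the pointer tip at (232,295). The sizes check: cap about 30 mm, block 60 mm, tray 130 mm, cap top 92 mm high. That puts the spring at (0.4155, -0.267) and the cup at (0.492, -0.026), with the tester yaw about 7.4°. The tool yaw needed is about 1.70.

{"op": "carry_out", "data": {"deltas": [[-4,0,0,0,0,0.12,1],[-4,0,0,0,0,0.12,1],[-4,0,0,0,0,0.12,1],[-4,0,0,0,0,0.12,1],[-4,0,0,0,0,0.12,1],[-4,0,0,0,0,0.12,0.8],[-4,0,0,0,0,0.12,0.7],[-4,0,0,0,0,0.12,0.6]]}}

```text
time: 0.82
tool_pos: [0.4069, 0.2703, 0.2344]
tool_rot: [-3.142, -0.0, 1.809]
contact_force: [0.6, -0.6, 0.3]
opening: 0.0766
grip_force: 0.0
```

```bash
cat >> h.py <<'E'
from scipy.spatial.transform import Rotation as Ro
def go(p,yaw=1.70):
    "shift (cm) and turn (rotvec) in the tool frame from the measured pose to tool-down at p, yaw"
    s=robot.observe(); R=Ro.from_euler('xyz',s['tool_rot']); G=Ro.from_euler('xyz',[np.pi,0,yaw])
    return 'pos',np.round(s['tool_pos'],4),'shift cm',np.round(R.inv().apply(np.array(p)-s['tool_pos'])*100,2),'turn',np.round((R.inv()*G).as_rotvec(),3),'F',np.round(s['contact_force'],2),'open',round(s['opening'],4),'grip',round(s['grip_force'],1),'t',round(s['time'],2)
E
python3 -c "
from h import *; print(*go([.4155,-.267,.235]))"
```

```text
pos [0.4069 0.2703 0.2344] shift cm [-52.42 -11.83  -0.07] turn [-0.    -0.     0.109] F [ 0.62 -0.59  0.28] open 0.0766 grip 0.0 t 0.82
```

{"op": "carry_out", "data": {"deltas": [[-4,-0.9,0,0,0,0,0.6],[-4,-0.9,0,0,0,0,0.6],[-4,-0.9,0,0,0,0,0.6],[-4,-0.9,0,0,0,0,0.6],[-4,-0.9,0,0,0,0,0.6],[-4,-0.9,0,0,0,0,0.6],[-4,-0.9,0,0,0,0,0.6],[-4,-0.9,0,0,0,0,0.6]]}}

```text
time: 1.48
tool_pos: [0.4127, -0.0578, 0.2348]
tool_rot: [3.141, -0.0, 1.815]
contact_force: [0.8, -0.4, -0.2]
opening: 0.0548
grip_force: 0.0
```

{"op": "carry_out", "data": {"deltas": [[-4,-0.9,0,0,0,0,0.6],[-4,-0.9,0,0,0,0,0.6],[-4,-0.9,0,0,0,0,0.6],[-4,-0.9,0,0,0,0,0.6],[-4.1,-0.8,0,0,0,0,0.6],[0,0,0,0,0,0.11,0.6],[0,0,0,0,0,0,0.6],[0,0,0,0,0,0,0.6]]}}

```text
time: 2.15
tool_pos: [0.4187, -0.2612, 0.2342]
tool_rot: [-3.141, -0.001, 1.706]
contact_force: [-0.6, 0.1, -0.4]
opening: 0.0553
grip_force: 0.0
```

```bash
python3 -c "
from h import *; print(*go([.4155,-.267,.235]))
c=cam('wrist'); cv2.imwrite('pics/w1.png',c['image']); print(proj(c,[.4155,-.267,.093]))
P=cloud(c); print('cap',P[(P[...,2]>.085)&(P[...,2]<.1)&(abs(P[...,0]-.4155)<.03)&(abs(P[...,1]+.267)<.03)].mean(0))"
```

```text
pos [ 0.4187 -0.2612  0.2342] shift cm [-0.53 -0.39 -0.08] turn [-0.001 -0.001  0.006] F [-0.65  0.07 -0.36] open 0.0553 grip 0.0 t 2.15
(np.float64(321.5974258784954), np.float64(239.17140134052198))
cap [ 0.4148302  -0.26694461  0.09244221]
```

View pics/w1.png

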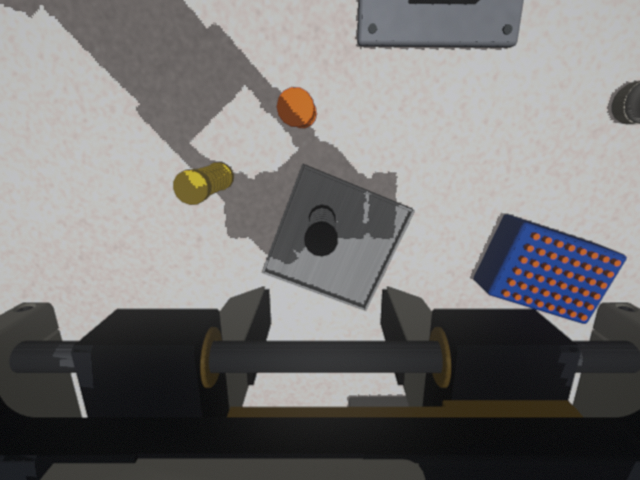

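The wrist view shows the tray spring's cap at (321,239), where (0.4155, -0.267) projects. The fingers straddle it and the decoys are clear. Descending to grip.

{"op": "carry_out", "data": {"deltas": [[-0.5,-0.4,1,0,0,0,0.6],[0,0,3,0,0,0,0.6],[0,0,3,0,0,0,0.6],[0,0,3,0,0,0,0.6],[0,0,3,0,0,0,0.6],[0,0,2,0,0,0,0.6],[0,0,0.5,0,0,0,0.6],[0,0,0,0,0,0,0.6]]}}

```text
time: 2.87
tool_pos: [0.4154, -0.2654, 0.0789]
tool_rot: [-3.14, -0.002, 1.708]
contact_force: [-0.4, -0.4, -0.4]
opening: 0.0552
grip_force: 0.0
```

```bash
python3 -c "
from h import *; print(*go([.415,-.267,.079]))"
```

```text
pos [ 0.4154 -0.2654  0.0789] shift cm [-0.16 -0.06 -0.01] turn [-0.002 -0.002  0.008] F [-0.44 -0.41 -0.43] open 0.0552 grip 0.0 t 2.87
```

{"op": "carry_out", "data": {"deltas": [[-0.15,-0.05,0,0,0,0,0.6],[0,0,0,0,0,0,0.4],[0,0,0,0,0,0,0.2],[0,0,0,0,0,0,0.2],[0,0,0,0,0,0,0.2],[0,0,0,0,0,0,0.2],[0,0,0,0,0,0,0.2],[0,0,0,0,0,0,0.2]], "force": 15}}

```text
time: 3.53
tool_pos: [0.4156, -0.2686, 0.0798]
tool_rot: [3.141, 0.0, 1.705]
contact_force: [0.3, -0.2, 0.5]
opening: 0.0296
grip_force: 15.0
```

```bash
python3 -c "
from h import *; print(*go([.492,-.026,.235]))"
```

```text
pos [ 0.4156 -0.2686  0.0798] shift cm [ 23.02  10.82 -15.52] turn [0.    0.    0.005] F [ 0.35 -0.17  0.52] open 0.0296 grip 15.0 t 3.53
```

{"op": "carry_out", "data": {"deltas": [[0,0,-2,0,0,0,0.2],[0,0,-3.5,0,0,0,0.2],[0,0,-4,0,0,0,0.2],[0,0,-4,0,0,0,0.2],[1,0.5,-2,0,0,0,0.2],[2.5,1.2,0,0,0,0,0.2],[3,1.4,0,0,0,0,0.2],[3,1.4,0,0,0,0,0.2]]}}

```text
time: 4.2
tool_pos: [0.4474, -0.1676, 0.2351]
tool_rot: [3.141, 0.0, 1.703]
contact_force: [0.6, 0.3, -1.2]
opening: 0.0294
grip_force: 15.0
```

{"op": "carry_out", "data": {"deltas": [[3,1.4,0,0,0,0,0.2],[3,1.4,0,0,0,0,0.2],[3,1.4,0,0,0,0,0.2],[2.5,1.2,0,0,0,0,0.2],[1.5,0.7,0,0,0,0,0.2],[0.5,0.2,0,0,0,0,0.2],[0,0,0,0,0,0,0.2],[0,0,0,0,0,0,0.2]]}}

```text
time: 4.87
tool_pos: [0.4915, -0.0266, 0.2345]
tool_rot: [-3.141, 0.0, 1.705]
contact_force: [0.0, -1.5, -0.8]
opening: 0.0298
grip_force: 15.0
```

```bash
python3 - <<'E'
from h import *; print(*go([.492,-.026,.235]))
c=cam('wrist'); cv2.imwrite('pics/w2.png',c['image']); print('cup px',proj(c,[.492,-.026,.03]))
E
```

```text
pos [ 0.4915 -0.0266  0.2345] shift cm [ 0.06  0.05 -0.05] turn [-0.001  0.     0.005] F [ 0.01 -1.45 -0.78] open 0.0298 grip 15.0 t 4.87
cup px (np.float64(326.5590206889707), np.float64(215.89029708955724))
```

View pics/w2.png

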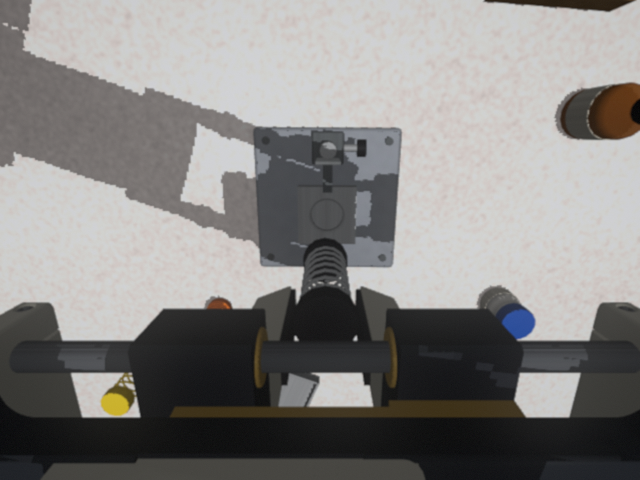

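The wrist view shows the cup ring near (327,214) against the predicted (326.6,215.9), and the held spring's lower cap near (325,252). I'll measure both in this frame.

```bash
python3 - <<'E'
from h import *
c=cam('wrist'); im=c['image']
g=cv2.cvtColor(im,cv2.COLOR_BGR2GRAY)
# cup ring: local dark pixels near predicted spot
bh=cv2.morphologyEx(g,cv2.MORPH_BLACKHAT,cv2.getStructuringElement(cv2.MORPH_ELLIPSE,(7,7)))
v,u=np.mgrid[:480,:640]; r=np.hypot(u-327,v-214.5)
ys,xs=np.where((bh>12)&(r<22)&(r>12))
W=np.array([unproj(c,a,b,z=.030)[:2] for a,b in zip(xs,ys)])
A=np.c_[2*W,np.ones(len(W))]
for _ in range(3):
    s=np.linalg.lstsq(np.c_[2*W,np.ones(len(W))],(W**2).sum(1),rcond=None)[0]; R=np.sqrt(s[2]+s[0]**2+s[1]**2)
    e=np.abs(np.hypot(*(W-s[:2]).T)-R); W=W[e<.0015]
print('cup',s[:2],'R',R,len(W))
# lower cap: dark pixels
m=((g<40)&(v>232)&(v<262)&(abs(u-326)<40)).astype(np.uint8)
cs,_=cv2.findContours(m,cv2.RETR_EXTERNAL,cv2.CHAIN_APPROX_NONE); k=max(cs,key=cv2.contourArea)[:,0]
s0=robot.observe()['tool_pos']; zb=s0[2]-.0795+.003
b=k[k[:,1]<249]; W=np.array([unproj(c,a,q,z=zb)[:2] for a,q in b])
s=np.linalg.lstsq(np.c_[2*W,np.ones(len(W))],(W**2).sum(1),rcond=None)[0]
print('lower cap',cv2.boundingRect(k),s[:2],'R',np.sqrt(s[2]+s[0]**2+s[1]**2),'tcp',s0)
cv2.imwrite('pics/w2c.png',cv2.resize(im[180:280,260:390],None,fx=6,fy=6,interpolation=cv2.INTER_CUBIC)[:600,:780])
E
```

```text
cup [ 0.49177773 -0.02433937] R 0.016467397153581267 27
lower cap (304, 239, 42, 22) [ 0.48952507 -0.02084194] R 0.008132143648487989 tcp [ 0.49149164 -0.02724586  0.23461248]
```

View pics/w2c.png

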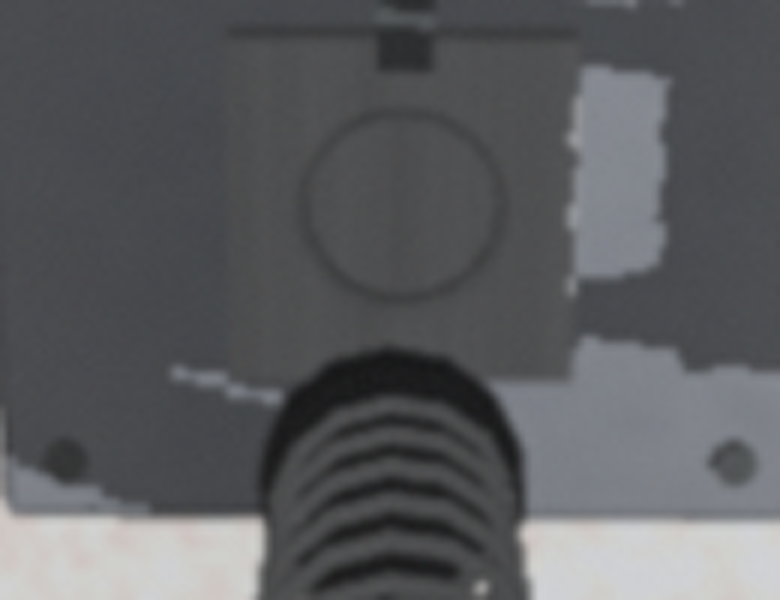

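The crop shows the cup ring centred at crop (404,205), full-frame (327.3,214.2). The lower cap spans crop x 262–523 and its front rim is at y=348, full-frame (325.4,238.0).

```bash
python3 - <<'E'
from h import *
c=cam('wrist'); t=robot.observe()['tool_pos']; zb=t[2]-.0765
print('tcp',t,'cup',unproj(c,327.3,214.2,z=.03),'capfront',unproj(c,325.4,238,z=zb))
print('cap L/R',unproj(c,260+262/6,180+470/6,z=zb+.005),unproj(c,260+523/6,180+470/6,z=zb+.005))
g=cv2.cvtColor(cam('top')['image'],cv2.COLOR_BGR2GRAY)
print(proj(c,t-[0,0,.0]),proj(c,[t[0],t[1],zb]), 'f',c['fx'])
T=np.linalg.inv(c['world_to_cam']); print('campos',T[:3,3],'axis',T[:3,2])
E
```

```text
tcp [ 0.49154352 -0.02729333  0.23466736] cup [ 0.49257057 -0.02476412  0.03      ] capfront [ 0.48899871 -0.0127547   0.15816736]
cap L/R [ 0.47626762 -0.02729057  0.16316736] [ 0.50513162 -0.02341839  0.16316736]
(np.float64(326.6190978727052), np.float64(313.11319804229856)) (np.float64(326.26148382374106), np.float64(258.65454081962366)) f 351.7283837518445
campos [0.48010161 0.05376869 0.38488708] axis [-0.03965392  0.29948988  0.95327508]
```

{"op": "carry_out", "data": {"deltas": [[0.17,0.12,0,0,0,0,0.2],[0,0,2,0,0,0,0.2],[0,0,3,0,0,0,0.2],[0,0,3,0,0,0,0.2],[0,0,2.5,0,0,0,0.2],[0,0,1.5,0,0,0,0.2],[0,0,0.4,0,0,0,0.2],[0,0,0,0,0,0,0.2]]}}

```text
time: 5.73
tool_pos: [0.4922, -0.0245, 0.1099]
tool_rot: [-3.14, -0.001, 1.704]
contact_force: [0.0, -0.2, -0.6]
opening: 0.0294
grip_force: 15.0
```

```bash
python3 -c "
from h import *; print(*go([.4925,-.0253,.0985]))"
```

```text
pos [ 0.4922 -0.0245  0.1099] shift cm [-0.08  0.02  1.14] turn [-0.002 -0.001  0.004] F [ 0.04 -0.17 -0.61] open 0.0294 grip 15.0 t 5.73
```

{"op": "carry_out", "data": {"deltas": [[0,0,0.2,0,0,0,0.2],[0,0,0.2,0,0,0,0.2],[0,0,0.2,0,0,0,0.2],[0,0,0.2,0,0,0,0.2],[0,0,0.15,0,0,0,0.2],[0,0,0.15,0,0,0,0.2],[0,0,0,0,0,0,0.2],[0,0,0,0,0,0,0.2]]}}

```text
time: 6.4
tool_pos: [0.4928, -0.0243, 0.0997]
tool_rot: [3.141, -0.0, 1.705]
contact_force: [0.3, -0.5, -1.0]
opening: 0.0292
grip_force: 15.0
```

```bash
python3 -c "
from h import *; print(*go([.4925,-.0253,.0985])); print(robot.observe()['torque'])"
```

```text
pos [ 0.4928 -0.0243  0.0997] shift cm [-0.09 -0.04  0.12] turn [ 0.    -0.     0.005] F [ 0.34 -0.49 -0.98] open 0.0292 grip 15.0 t 6.4
[-0.09184293  0.00014508  0.01677984]
```

No contact force 7 mm below the block's top, so it is entering the cup. I'll continue to the floor.

{"op": "carry_out", "data": {"deltas": [[0,0,0.1,0,0,0,0.2],[0,0,0.1,0,0,0,0.2],[0,0,0.1,0,0,0,0.2],[0,0,0.1,0,0,0,0.2],[0,0,0,0,0,0,0.2],[0,0,0,0,0,0,0.2],[0,0,0,0,0,0,0.2],[0,0,0,0,0,0,0.2]]}}

```text
time: 7.07
tool_pos: [0.4929, -0.0244, 0.0958]
tool_rot: [3.141, 0.0, 1.705]
contact_force: [-1.1, -0.5, 2.6]
opening: 0.029
grip_force: 15.0
```

```bash
python3 -c "
from h import *; print(*go([.4925,-.0253,.0985])); print(robot.observe()['torque'])"
```

```text
pos [ 0.4929 -0.0244  0.0958] shift cm [-0.09 -0.05 -0.27] turn [0.    0.    0.005] F [-1.09 -0.49  2.58] open 0.029 grip 15.0 t 7.07
[-0.1200469   0.13880937 -0.02201389]
```

{"op": "carry_out", "data": {"deltas": [[0,0,-0.2,0,0,0,0.2],[0,0,0,0,0,0,0.35],[0,0,0,0,0,0,0.5],[0,0,0,0,0,0,0.6],[0,0,0,0,0,0,0.6],[0,0,-1,0,0,0,0.6],[0,0,-2,0,0,0,0.6],[0,0,-3,0,0,0,0.6]]}}

```text
time: 7.73
tool_pos: [0.4911, -0.024, 0.1562]
tool_rot: [-3.136, -0.002, 1.705]
contact_force: [0.5, -0.2, 0.3]
opening: 0.0548
grip_force: 0.0
```

{"op": "carry_out", "data": {"deltas": [[0,0,-2,0,0,0,0.5],[0,0,-1,0,0,0,0.2],[0,0,0,0,0,0,0],[0,0,0,0,0,0,0],[0,0,0,0,0,0,0],[0,0,0,0,0,0,0],[0,0,0,0,0,0,0],[0,0,0,0,0,0,0]]}}

```text
time: 8.4
tool_pos: [0.4924, -0.0243, 0.187]
tool_rot: [-3.14, -0.001, 1.705]
contact_force: [0.5, 0.3, -0.2]
opening: 0.0064
grip_force: 0.0
```

```bash
python3 - <<'E'
from h import *; print(*go([.4925,-.0253,.13]))
for n in ('top','wrist'):
    c=cam(n); P=cloud(c); m=(P[...,2]>.10)&(P[...,2]<.118)&(np.hypot(P[...,0]-.492,P[...,1]+.025)<.022)
    print(n,'cap pts',m.sum(),P[m].mean(0) if m.any() else None, np.median(P[m][:,2]) if m.any() else None)
cv2.imwrite('pics/w3.png',c['image'])
s=cam('scene'); u,v=map(int,proj(s,[.49,-.02,.08])); print(u,v)
a=s['image'][v-60:v+60,u-70:u+70]; b=c['image'][150:330,190:460]
a=cv2.resize(a,None,fx=3,fy=3); cv2.imwrite('pics/s3.png',np.hstack([a,cv2.resize(b,(380,360))])[:,:800])
E
```

```text
pos [ 0.4924 -0.0243  0.187 ] shift cm [-0.1  0.   5.7] turn [-0.001 -0.001  0.005] F [ 0.47  0.34 -0.24] open 0.0064 grip 0.0 t 8.4
top cap pts 0 None None
wrist cap pts 1515 [ 0.49191982 -0.02243298  0.11119606] 0.11168587574031169
331 235
```

View pics/s3.png

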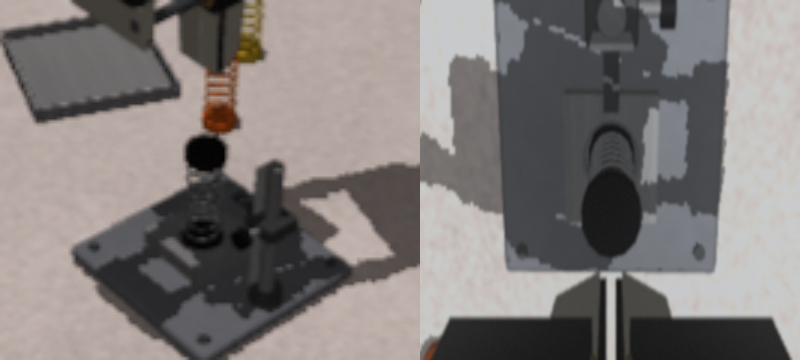

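The crops show the spring upright in the cup (cap at (205,150) in the left half), its top at 0.1117 m against the expected 0.112, and the fingers shut above it. Now I'll press.

{"op": "carry_out", "data": {"deltas": [[0,0,1,0,0,0,0],[0,0,2,0,0,0,0],[0,0,2,0,0,0,0],[0,0,1,0,0,0,0],[0,0,0.3,0,0,0,0],[0,0,0,0,0,0,0],[0,0,0,0,0,0,0],[0,0,0,0,0,0,0]]}}

```text
time: 9.22
tool_pos: [0.4934, -0.0245, 0.1256]
tool_rot: [3.14, 0.001, 1.705]
contact_force: [0.6, 0.6, -0.2]
opening: 0.0001
grip_force: 0.0
```

{"op": "carry_out", "data": {"deltas": [[0,0,0.2,0,0,0,0],[0,0,0.2,0,0,0,0],[0,0,0.2,0,0,0,0],[0,0,0.2,0,0,0,0],[0,0,0.2,0,0,0,0],[0,0,0,0,0,0,0],[0,0,0,0,0,0,0],[0,0,0,0,0,0,0]]}}

```text
time: 9.88
tool_pos: [0.493, -0.0244, 0.115]
tool_rot: [3.141, 0.0, 1.705]
contact_force: [0.1, 0.9, 4.8]
opening: 0.0008
grip_force: 2.2
```

```bash
python3 -c "
from h import *; print(*go([.4925,-.0253,.12])); print(robot.observe()['torque'])"
```

```text
pos [ 0.493  -0.0244  0.115 ] shift cm [-0.08 -0.07 -0.5 ] turn [0.001 0.    0.005] F [0.06 0.95 4.84] open 0.0008 grip 2.2 t 9.88
[-0.04699238  0.03874162  0.00018868]
```

{"op": "carry_out", "data": {"deltas": [[0,0,0.1,0,0,0,0],[0,0,0.1,0,0,0,0],[0,0,0.1,0,0,0,0],[0,0,0.1,0,0,0,0],[0,0,0.1,0,0,0,0],[0,0,0.1,0,0,0,0],[0,0,0,0,0,0,0],[0,0,0,0,0,0,0]]}}

```text
time: 10.55
tool_pos: [0.4933, -0.0244, 0.1094]
tool_rot: [3.14, 0.0, 1.705]
contact_force: [-0.4, 0.4, 9.9]
opening: 0.0004
grip_force: 4.7
```

```bash
python3 -c "
from h import *; print(*go([.4925,-.0253,.12])); print(robot.observe()['torque'])"
```

```text
pos [ 0.4933 -0.0244  0.1094] shift cm [-0.08 -0.09 -1.06] turn [0.002 0.    0.005] F [-0.43  0.37  9.9 ] open 0.0004 grip 4.7 t 10.55
[-0.04608     0.16389626 -0.03982279]
```

{"op": "carry_out", "data": {"deltas": [[0,0,0.1,0,0,0,0],[0,0,0.1,0,0,0,0],[0,0,0.1,0,0,0,0],[0,0,0.1,0,0,0,0],[0,0,0.05,0,0,0,0],[0,0,0.05,0,0,0,0],[0,0,0,0,0,0,0],[0,0,0,0,0,0,0]]}}

```text
time: 11.22
tool_pos: [0.4936, -0.0245, 0.105]
tool_rot: [3.139, 0.001, 1.705]
contact_force: [-1.6, -0.6, 13.2]
opening: 0.0002
grip_force: 6.7
```

{"op": "carry_out", "data": {"deltas": [[0,0,0,0,0,0,0],[0,0,0,0,0,0,0],[0,0,0,0,0,0,0],[0,0,0,0,0,0,0],[0,0,0,0,0,0,0],[0,0,0,0,0,0,0],[0,0,0,0,0,0,0],[0,0,0,0,0,0,0]]}}

```text
time: 11.88
tool_pos: [0.4936, -0.0245, 0.105]
tool_rot: [3.139, 0.001, 1.705]
contact_force: [-1.6, 0.6, 13.5]
opening: 0.0005
grip_force: 6.7
```

```bash
python3 -c "
from h import *; print(*go([.4925,-.0253,.12]))
F=[]
for i in range(8): cams.read_camera('top'); F.append(robot.observe()['contact_force'][2])
print(np.round(F,2),robot.observe()['tool_pos'],robot.observe()['torque'])"
```

```text
pos [ 0.4936 -0.0245  0.105 ] shift cm [-0.07 -0.11 -1.5 ] turn [0.003 0.001 0.005] F [-1.63  0.61 13.48] open 0.0005 grip 6.7 t 11.88
[14.1  13.67 11.41 13.99 13.09 13.88 13.93 12.89] [ 0.49359295 -0.02446395  0.10499608] [0.00296746 0.27714638 0.01400671]
```

{"op": "carry_out", "data": {"deltas": [[0,0,0.06,0,0,0,0],[0,0,0.06,0,0,0,0],[0,0,0.06,0,0,0,0],[0,0,0,0,0,0,0],[0,0,0,0,0,0,0],[0,0,0,0,0,0,0],[0,0,0,0,0,0,0],[0,0,0,0,0,0,0]]}}

```text
time: 12.95
tool_pos: [0.4937, -0.0245, 0.1034]
tool_rot: [3.139, 0.001, 1.705]
contact_force: [-2.6, -0.3, 14.1]
opening: 0.0006
grip_force: 7.4
```

```bash
python3 - <<'E'
from h import *
F=[];z=[]
for i in range(20):
    c=cams.read_camera('scene' if i%2 else 'wrist'); s=robot.observe(); F.append(s['contact_force'][2]); z.append(s['tool_pos'][2])
    if i==0: w=c
print('F',np.mean(F),np.std(F),min(F),max(F),'top z by tip',np.mean(z)-.008,'mark .090',s['time'])
P=cloud(w); m=(P[...,2]>.07)&(np.hypot(P[...,0]-.492,P[...,1]+.025)<.015); print('cap z wrist',np.percentile(P[m][:,2],[20,50,80]) if m.any() else None)
u,v=map(int,proj(c,[.49,-.01,.09])); cv2.imwrite('pics/s4.png',cv2.resize(c['image'][v-50:v+50,u-60:u+60],None,fx=6,fy=6,interpolation=cv2.INTER_CUBIC))
E
```

```text
F 14.838199559685075 0.46096344082588686 14.230812254541371 16.087824352874946 top z by tip 0.09537546963517785 mark .090 13.95
cap z wrist [0.09499513 0.10829717 0.12575001]
```

View pics/s4.png

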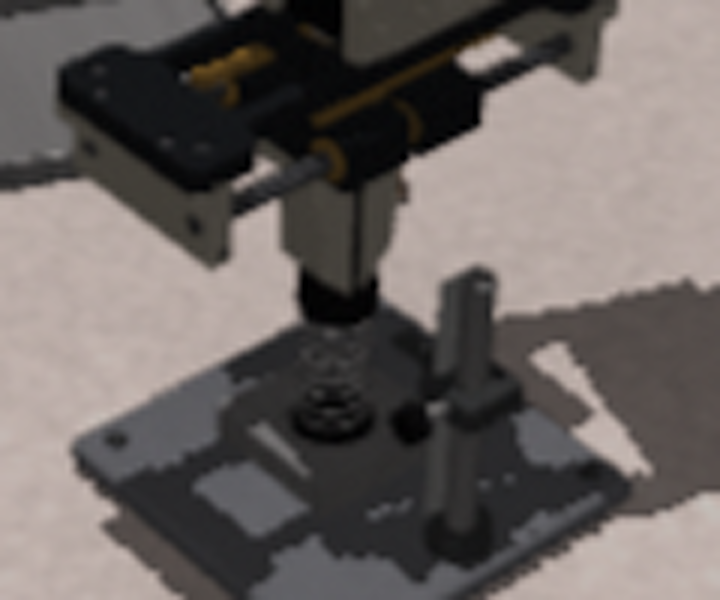

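The press view shows the shut fingers on the cap at (338,300), with the cap well up the column. The load held at 14.8 N with the top at 95.4 mm, 5 mm above the mark at 90 mm, so the spring is right and goes back to the tray. I'll hold a little longer, then release.

{"op": "carry_out", "data": {"deltas": [[0,0,0.02,0,0,0,0],[0,0,0,0,0,0,0],[0,0,0,0,0,0,0],[0,0,0,0,0,0,0],[0,0,0,0,0,0,0],[0,0,0,0,0,0,0],[0,0,0,0,0,0,0],[0,0,0,0,0,0,0]]}}

```text
time: 14.62
tool_pos: [0.4937, -0.0245, 0.1032]
tool_rot: [3.139, 0.001, 1.705]
contact_force: [-1.7, 0.7, 14.8]
opening: 0.0006
grip_force: 7.5
```

{"op": "carry_out", "data": {"deltas": [[0,0,-0.3,0,0,0,0],[0,0,-0.5,0,0,0,0],[0,0,-0.5,0,0,0,0],[0,0,-0.5,0,0,0,0],[0,0,-0.5,0,0,0,0],[0,0,-1,0,0,0,0],[0,0,-2,0,0,0,0.3],[0,0,0,0,0,0,0.6]]}}

```text
time: 15.28
tool_pos: [0.494, -0.0245, 0.1571]
tool_rot: [3.138, 0.001, 1.705]
contact_force: [0.9, 0.4, -0.2]
opening: 0.0098
grip_force: 0.0
```

{"op": "carry_out", "data": {"deltas": [[0,0,0,0,0,0,0.6],[0,0,0,0,0,0,0.6],[0,0,0,0,0,0,0.6],[0,0,0,0,0,0,0.6],[0,0,0,0,0,0,0.6],[0,0,0,0,0,0,0.6],[0,0,0,0,0,0,0.6],[0,0,0,0,0,0,0.6]]}}

```text
time: 15.95
tool_pos: [0.4927, -0.0243, 0.1546]
tool_rot: [-3.141, -0.0, 1.705]
contact_force: [0.3, -0.5, 0.5]
opening: 0.0545
grip_force: 0.0
```

```bash
python3 - <<'E'
from h import *; print(*go([.4925,-.0245,.0985]))
c=cam('wrist'); P=cloud(c); m=(P[...,2]>.10)&(P[...,2]<.118)&(np.hypot(P[...,0]-.492,P[...,1]+.025)<.022)
print('cap',m.sum(),P[m].mean(0),np.median(P[m][:,2]))
E
```

```text
pos [ 0.4927 -0.0243  0.1546] shift cm [-0.02 -0.02  5.61] turn [-0.    -0.     0.005] F [ 0.34 -0.55  0.45] open 0.0545 grip 0.0 t 15.95
cap 1981 [ 0.491806   -0.02226972  0.11114467] 0.11165048511025857
```

Spring back at full height. Now regrip it and lift it out.

{"op": "carry_out", "data": {"deltas": [[0,0,1,0,0,0,0.6],[0,0,2,0,0,0,0.6],[0,0,2,0,0,0,0.6],[0,0,0.6,0,0,0,0.6],[0,0,0,0,0,0,0.6],[0,0,0,0,0,0,0.4],[0,0,0,0,0,0,0.2],[0,0,0,0,0,0,0.2]], "force": 15}}

```text
time: 16.67
tool_pos: [0.4935, -0.0245, 0.0998]
tool_rot: [3.14, 0.001, 1.705]
contact_force: [0.6, 0.1, 0.6]
opening: 0.0397
grip_force: 0.0
```

{"op": "carry_out", "data": {"deltas": [[0,0,0,0,0,0,0.2],[0,0,0,0,0,0,0.2],[0,0,0,0,0,0,0.2],[0,0,0,0,0,0,0.2],[0,0,0,0,0,0,0.2],[0,0,0,0,0,0,0.2],[0,0,0,0,0,0,0.2],[0,0,0,0,0,0,0.2]]}}

```text
time: 17.33
tool_pos: [0.4928, -0.0243, 0.0987]
tool_rot: [3.141, -0.0, 1.705]
contact_force: [0.8, -0.1, 0.2]
opening: 0.0293
grip_force: 15.0
```

{"op": "carry_out", "data": {"deltas": [[0,0,-0.3,0,0,0,0.2],[0,0,-0.5,0,0,0,0.2],[0,0,-0.7,0,0,0,0.2],[0,0,-2,0,0,0,0.2],[0,0,-3,0,0,0,0.2],[0,0,-4,0,0,0,0.2],[0,0,-3,0,0,0,0.2],[0,0,0,0,0,0,0.2]]}}

```text
time: 18.0
tool_pos: [0.4956, -0.0248, 0.2406]
tool_rot: [3.13, 0.004, 1.705]
contact_force: [1.2, -0.4, 0.0]
opening: 0.0295
grip_force: 15.0
```

```bash
python3 -c "
from h import *; print(*go([.4155,-.268,.235]))"
```

```text
pos [ 0.4956 -0.0248  0.2406] shift cm [-23.03 -11.19   0.53] turn [0.012 0.004 0.005] F [ 1.2  -0.44  0.02] open 0.0295 grip 15.0 t 18.0
```

{"op": "carry_out", "data": {"deltas": [[-1.5,-0.7,0,0,0,0,0.2],[-2.5,-1.1,0,0,0,0,0.2],[-3.5,-1.5,0,0,0,0,0.2],[-3.5,-1.6,0,0,0,0,0.2],[-3.5,-1.6,0,0,0,0,0.2],[-3.5,-1.6,0,0,0,0,0.2],[-2.5,-1.1,0,0,0,0,0.2],[-2,-0.9,0,0,0,0,0.2]]}}

```text
time: 18.67
tool_pos: [0.4215, -0.263, 0.2338]
tool_rot: [-3.141, 0.0, 1.703]
contact_force: [0.6, 0.7, -1.1]
opening: 0.0292
grip_force: 15.0
```

{"op": "carry_out", "data": {"deltas": [[-1.4,-0.5,0,0,0,0,0.2],[0,0,0,0,0,0,0.2],[0,0,2,0,0,0,0.2],[0,0,3.5,0,0,0,0.2],[0,0,3.5,0,0,0,0.2],[0,0,3,0,0,0,0.2],[0,0,2,0,0,0,0.2],[0,0,0.5,0,0,0,0.2]]}}

```text
time: 19.33
tool_pos: [0.4181, -0.273, 0.0856]
tool_rot: [-3.137, -0.005, 1.705]
contact_force: [-0.5, -0.5, -0.7]
opening: 0.0291
grip_force: 15.0
```

{"op": "carry_out", "data": {"deltas": [[0,0,0,0,0,0,0.2],[0,0,0.2,0,0,0,0.2],[0,0,0.2,0,0,0,0.2],[0,0,0.2,0,0,0,0.2],[0,0,0.1,0,0,0,0.2],[0,0,0,0,0,0,0.2],[0,0,0,0,0,0,0.2],[0,0,0,0,0,0,0.2]]}}

```text
time: 20.0
tool_pos: [0.4197, -0.2754, 0.082]
tool_rot: [3.141, 0.0, 1.705]
contact_force: [-0.7, -0.4, -0.4]
opening: 0.0291
grip_force: 15.0
```

```bash
python3 -c "
from h import *; print(*go([.42,-.275,.0797])); print(robot.observe()['torque'])"
```

```text
pos [ 0.4197 -0.2754  0.082 ] shift cm [0.04 0.03 0.23] turn [0.    0.    0.005] F [-0.7  -0.45 -0.37] open 0.0291 grip 15.0 t 20.0
[-0.07257045  0.04979944  0.03363236]
```

{"op": "carry_out", "data": {"deltas": [[0,0,0.1,0,0,0,0.2],[0,0,0.1,0,0,0,0.2],[0,0,0.05,0,0,0,0.2],[0,0,0.02,0,0,0,0.2],[0,0,0,0,0,0,0.2],[0,0,0,0,0,0,0.2],[0,0,0,0,0,0,0.2],[0,0,0,0,0,0,0.2]]}}

```text
time: 20.67
tool_pos: [0.4197, -0.2754, 0.0791]
tool_rot: [3.141, 0.0, 1.705]
contact_force: [0.0, 0.1, 2.1]
opening: 0.0293
grip_force: 15.0
```

```bash
python3 -c "
from h import *; print(*go([.42,-.275,.0797]))"
```

```text
pos [ 0.4197 -0.2754  0.0791] shift cm [ 0.03  0.04 -0.06] turn [0.    0.    0.005] F [0.02 0.06 2.05] open 0.0293 grip 15.0 t 20.67
```

{"op": "carry_out", "data": {"deltas": [[0,0,-0.15,0,0,0,0.2],[0,0,0,0,0,0,0.2],[0,0,0,0,0,0,0.35],[0,0,0,0,0,0,0.45],[0,0,0,0,0,0,0.6],[0,0,0,0,0,0,0.6],[0,0,0,0,0,0,0.6],[0,0,-0.5,0,0,0,0.6]]}}

```text
time: 21.33
tool_pos: [0.4192, -0.2749, 0.0849]
tool_rot: [-3.14, -0.001, 1.705]
contact_force: [0.1, 0.2, -0.8]
opening: 0.0547
grip_force: 0.0
```

{"op": "carry_out", "data": {"deltas": [[0,0,-1.5,0,0,0,0.6],[0,0,-3,0,0,0,0.6],[0,0,-4,0,0,0,0.6],[0,0,-4,0,0,0,0.6],[0,0,-2,0,0,0,0.6],[0,0,0,0,0,0,0.6],[0,0,0,0,0,0,0.6],[0,0,0,0,0,0,0.6]]}}

```text
time: 22.0
tool_pos: [0.4191, -0.2749, 0.2297]
tool_rot: [-3.141, -0.001, 1.705]
contact_force: [0.8, 0.5, -0.4]
opening: 0.055
grip_force: 0.0
```

```bash
python3 - <<'E'
from h import *; print(*go([.42,-.275,.0797]))
c=cam('wrist'); P=cloud(c); m=(P[...,2]>.085)&(P[...,2]<.1)&(np.hypot(P[...,0]-.42,P[...,1]+.275)<.025)
print('cap',m.sum(),P[m].mean(0),np.median(P[m][:,2]))
cv2.imwrite('pics/w5.png',np.hstack([cv2.resize(c['image'],(400,300)),cv2.resize(cam('scene')['image'],(400,300))]))
E
```

```text
pos [ 0.4191 -0.2749  0.2297] shift cm [-0.04  0.1  15.  ] turn [-0.001 -0.001  0.005] F [ 0.78  0.5  -0.43] open 0.055 grip 0.0 t 22.0
cap 945 [ 0.41848666 -0.27402985  0.09251108] 0.09271880645044761
```

View pics/w5.png

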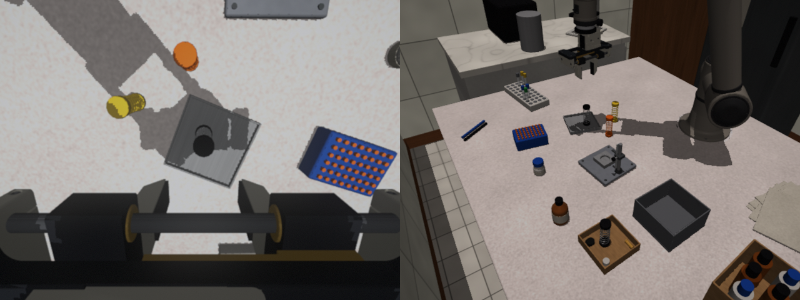

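The spring stands upright in the tray (cap at (203,145) in the left half, top at 92.7 mm). The spares spring still stands, the bottles, tip box and decoys are unmoved, and the gripper is open and clear.

```bash
python3 -c "
from cell import robot; print(robot.hand_in())"
```

```text
the job is handed in; nothing more can be done
None
```

The spring from the tray is the right one: pressed at a measured 14.8 N (average) for over a second, never reading above about 16 N, its top stayed about 5 mm above the pointer, so I stood it back upright in the tray, let go, and handed the job in at about 22 s.

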